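Set the backlash screw of a worm gearbox

TASK

Set the adjusting screw on top of the small green worm gearbox: take its T-shaped bar and turn it clockwise (seen from above) until the screw just bottoms, snug and not forced, then back it off a quarter of a turn from there and let go of it. Leave the other things on the bench alone.

Things in the scene. Friction and masses are not known exactly. Their poses are not given: they have to be found in the camera images.
- gearbox: green worm gearbox on a plywood board 130x130x18 mm, fixed on the bench; origin at the centre of the board's underside, z up. Highest fixed parts: a round aluminium cover (72 mm wide, top 84 mm above the bench, four black ticks a quarter turn apart) and on it a steel boss. The adjusting screw stands upright right above the origin; nothing is higher than its bar
- screw_bar (a point): centre of the adjusting screw's T-bar, on the screw's axis, 128 mm above the bench. The bar is dark steel, 64 mm long (its x axis, level; a white dot marks the +x end), 12 mm thick (its y axis), 20 mm high, and turns with the screw: its yaw is the screw's angle. Under it only a shank 12 mm thick, so fingertips beside it may reach 20 mm below its underside
- boss_top (a point): centre of the top of the fixed steel boss (26 mm wide, 96 mm above the bench) out of which the screw rises. Clockwise from above (falling yaw) screws in. The screw runs free at about 0.05 N m and stays where it is left. Once bottomed, torque climbs springily by about 4 N m per rad: 0.2 to 0.5 N m is snug, over 1.0 N m is forced; let go, it springs back to where it bottomed
- screw_gap (a joint): gap in m between the screw's lower end and its seat in the box: 0 where it bottoms, larger when backed off; 1 mm per turn (0.25 mm for a quarter). The reading is too rough to set the screw by. It starts 0.2 to 0.45 turn short of the bottom; at what yaw it bottoms differs every time and must be felt
- seat_squeeze (a joint): how far in m the tightened screw squeezes its seat: 0 while it is not bottomed, 0.006 mm at 0.15 N m, 0.04 mm at 1.0 N m. The reading is far too rough to show it; feel the torque instead
- sanding_block: brown cork sanding block 61x105x31 mm lying loose on the bench; not part of the job
- screwdriver_0: screwdriver with red handle, 195 mm long, lying loose; not part of the job
- cup_blue: blue plastic cup, 76 mm wide, 92 mm high, standing upright, empty; not part of the job
- offcut_0: wood offcut 42x85x18 mm lying flat; not part of the job
- try_square: try square with wooden stock, 110x162x14 mm, lying flat; not part of the job
Not all that is in view belongs to the job. What is shaped like the gearbox but turquoise is not meant.

How it is judged:
By the outcome, as a careful person would: the job done as asked, in the order asked, and still so for the second after the job is handed in, with the robot touching nothing.
It also fails if it takes over 67 s, if anything falls off the work surface, if the arm or the gripper's body presses on something with over 40 N, if the wrist force passes 120 N, or if a joint passes its speed limit or range.

ROBOT

A 7-joint arm with a two-finger parallel gripper is mounted at the origin on a cart in front of the work surface, level with it; the furniture and walls round the work are solid. World frame = base frame: x ahead of the robot, y to its left, z up, the work surface at z = 0. Lengths are in m, angles in rad, forces in N, time in s.
With the tool pointing down it reaches from about 0.4 to 0.85 m from the base axis. Payload 6.9 kg.
Tool frame: the origin (TCP) lies on the centre line of the jaws, within the pads' length; the fingertips stand ctrl.finger_overhang ahead of it and the grasp point (between the pads) lies 11 mm behind it (ctrl.finger_overhang is the distance from the TCP to the fingertips, in m); z points along the fingers, y is the direction in which the jaws open and shut (so a half turn about z gives the same grasp; the last joint's range is limited). The gripper opens to 85 mm and grips with 20 to 120 N. Pads are 22 mm wide; open, the fingers measure 114 mm over their backs; the gripper's body (76 mm by 85 mm) begins 54 mm behind the grasp point. The pads swing forward as they close: fully open they stand 13 mm farther back than shut.
Start: joints at [1.427, 0.507, -0.238, 1.5, 0.126, 1.149, -0.155], TCP at [0.154, -0.606, 0.239] pointing down, gripper open.
Joint ranges: [-3.08, 3.08], [-0.24, 2.05], [-1.43, 1.35], [0, 2.5], [-1.52, 4.66], [0.17, 1.96], [-2.89, 2.89]. Speed limits (rad/s): [2.39, 2.39, 3.14, 3.14, 3.14, 3.14, 3.14].

INTERFACE

Orientations are given as a 3x3 rotation matrix whose columns are the frame's x, y, z axes.
In Python, from station import ctrl gives the robot as it stands. Calls block until the motion is done:
- ctrl.move_pose(position, orientation): joint-space move of the TCP to a pose.
- ctrl.movel(position, max_speed=0.15, rotation=None, threshold=None): straight line of the TCP; rotation=None keeps the orientation; max_speed is the mean speed in m/s. With threshold (N) it stops when the force on the tool has changed by that much, and returns True; else False.
- ctrl.move_j(angles): joint-space move.
- ctrl.grip(opening): opening from 0.0 (shut) to 1.0 (fully open); the grip force is fixed at half the most; returns when the fingers have stopped.
- ctrl.wait(seconds).
- ctrl.ik(position, orientation): joint angles nearest the present ones, or None.
- ctrl.capture(name): name is "scene" or "top" or "wrist"; returns a dict with "pixels" (384x512x3 uint8, red, green, blue), "fovy" (degrees; the focal length in pixels is half the picture's height over the tangent of half this angle, whatever the lens; pixels are square), "cx", "cy" (the principal point, pixels), "origin" and "attitude" of the camera in the world; the wrist camera has in their place "tool_from_camera" (4x4, takes a point from camera to tool coordinates, whose origin is the TCP and whose axes are the flange's). Camera axes: x right, y down, z forward; pixel columns grow to the right and rows downward; lengths in m; the calibration is good to about 2 mm. A picture is of the moment at which its call begins: read the wrist's pose just before it. There is no depth.
A pose or a line that the arm cannot do raises ctrl.Unreachable and nothing moves.
- ctrl.sign_off(): hands the job in, once; it reports no verdict.
Readings, each from a call of its own:
- ctrl.read_time_s(): time.
- ctrl.read_joint_pos(): joint angles.
- ctrl.read_joint_vel(): joint speeds.
- ctrl.read_tau(): joint torques, N m.
- ctrl.read_ee_pos(): TCP position.
- ctrl.read_eef_rot(): TCP orientation.
- ctrl.read_wrist_force(): force on the tool from outside, world axes, zero at the start.
- ctrl.read_ft_torque(): the same for the moment, N m.
- ctrl.read_opening(): opening from 0.0 (shut) to 1.0 (fully open).
Only numpy, scipy, OpenCV 4.12 (cv2) and the standard library are available. Lean on these libraries where they do the work, as an engineer would, in place of code of your own. Each camera call takes 0.05 s, during which the arm holds its last target.

## Working session

There is one attempt and no reset: what is moved stays moved. The work goes in short steps, each a Python script; the robot and the scene stay as the last script left them, time stands still between calls to the robot, and variables do not carry over. Pictures are saved under pics/ and viewed, and the job is handed in when it is done.

```bash
ls; mkdir -p pics; python3 - <<'E'
from station import ctrl
import cv2,pickle
d={}
for n in ["scene","top","wrist"]:
    c=ctrl.capture(n); d[n]=c
    cv2.imwrite(f"pics/{n}0.png",c["pixels"][:,:,::-1])
    print({k:v for k,v in c.items() if k!="pixels"})
pickle.dump(d,open("c0.pkl","wb"))
print(ctrl.read_time_s(),ctrl.finger_overhang,ctrl.read_ee_pos(),ctrl.read_eef_rot(),ctrl.read_wrist_force(),ctrl.read_ft_torque(),ctrl.read_joint_pos())
E
```

```text
pics
{'fovy': 53.513457915294836, 'cx': 259.00493492985595, 'cy': 183.1893658802424, 'origin': array([0.06648285, 1.10012155, 0.87615486]), 'attitude': array([[-0.90985957, -0.20281893,  0.36196691],
       [-0.41428062,  0.49234838, -0.76548327],
       [-0.02295932, -0.84643816, -0.53199184]])}
{'fovy': 47.56673709491516, 'cx': 251.76267960620993, 'cy': 190.6650483769107, 'origin': array([ 0.4024506 , -0.00438462,  1.4507053 ]), 'attitude': array([[-0.01123607, -0.98880711,  0.14877583],
       [-0.99985412,  0.01302421,  0.01105017],
       [-0.01286418, -0.14862997, -0.98880921]])}
{'fovy': 65.59169859712128, 'cx': 252.2545900504862, 'cy': 189.72343524480763, 'tool_from_camera': array([[ 8.01806388e-04, -9.49954716e-01, -3.12386612e-01,
         8.10727142e-02],
       [ 9.99999138e-01,  1.08634028e-03, -7.36806153e-04,
        -1.43111273e-04],
       [ 1.03929064e-03, -3.12385752e-01,  9.49954768e-01,
        -1.35262213e-01],
       [ 0.00000000e+00,  0.00000000e+00,  0.00000000e+00,
         1.00000000e+00]])}
0.15 0.008 [ 0.1537753  -0.60541421  0.23863177] [[ 9.69209951e-01  2.46235600e-01 -3.17723542e-04]
 [ 2.46235804e-01 -9.69209081e-01  1.29851778e-03]
 [ 1.18007604e-05 -1.33677126e-03 -9.99999106e-01]] [-0.57744395  0.34636137  0.12903815] [ 0.03571133  0.02262958 -0.03075028] [ 1.42748186  0.50814179 -0.23756058  1.5009035   0.12567713  1.14886838
 -0.15483284]
```

View pics/scene0.png

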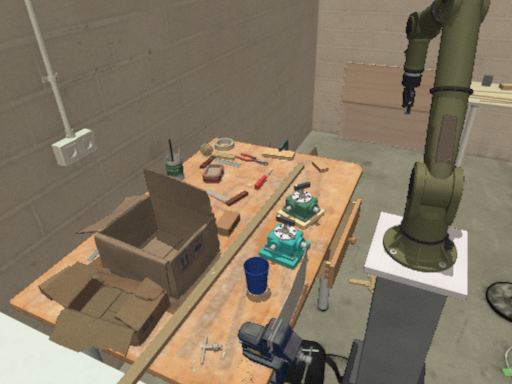

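View pics/top0.png

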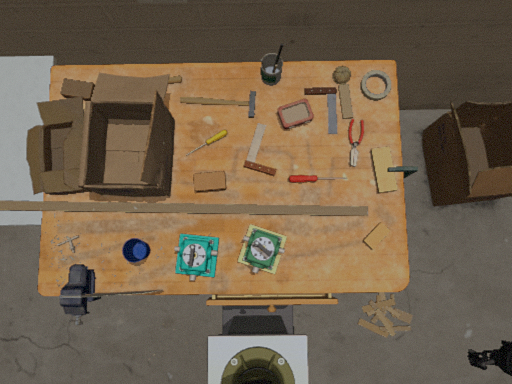

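The top view shows the green gearbox on its plywood board at about (262,248). The turquoise decoy is at (197,255) and the cup at (136,250). I'll zoom in and localise the bar.

```bash
cat > h.py <<'E'
import numpy as np,cv2
def ray(c,u,v,R=None,o=None):
    f=192/np.tan(np.radians(c["fovy"])/2)
    d=np.array([(u-c["cx"])/f,(v-c["cy"])/f,1.])
    return (c["origin"],c["attitude"]@d) if R is None else (o,R@d)
def onplane(c,u,v,z,R=None,o=None):
    o,d=ray(c,u,v,R,o); return o+d*(z-o[2])/d[2]
def wristcam(c,p,Rt):
    T=c["tool_from_camera"]; return Rt@T[:3,:3], p+Rt@T[:3,3]
E
python3 - <<'E'
import pickle,cv2
from h import *
d=pickle.load(open("c0.pkl","rb"))
a=d["top"]["pixels"][215:285,225:300,::-1]; b=d["scene"]["pixels"][170:240,265:335,::-1]
a=cv2.resize(a,(400,373),interpolation=cv2.INTER_CUBIC);b=cv2.resize(b,(373,373),interpolation=cv2.INTER_CUBIC)
cv2.imwrite("pics/z0.png",np.hstack([a,b]))
print(onplane(d["top"],262,248,0.138))
E
```

```text
[ 0.42637257 -0.01834955  0.138     ]
```

View pics/z0.png

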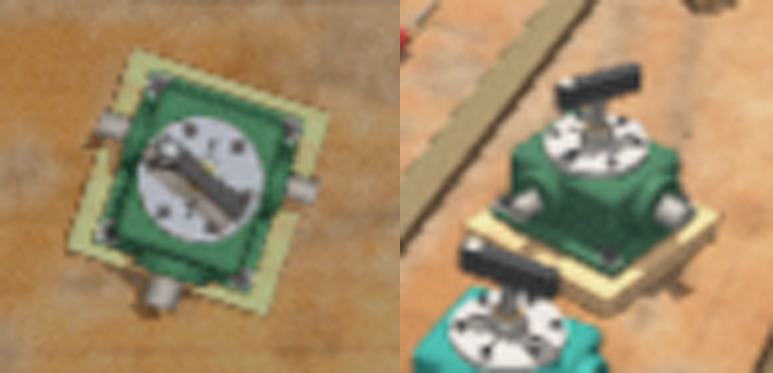

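```bash
cat >> h.py <<'E'
def Rdown(a):  # tool y axis along world angle a+90deg, i.e. tool x... z down
    # y = bar y axis (angle a+90), z=-Z, x = y cross z
    y=np.array([-np.sin(a),np.cos(a),0]);z=np.array([0,0,-1.]);x=np.cross(y,z)
    return np.column_stack([x,y,z])
E
python3 - <<'E'
from station import ctrl
from h import *
for deg in range(-360,181,20):
    for z in (.117,.25):
        q=ctrl.ik([.425,-.02,z],Rdown(np.radians(52+deg)))
        print(52+deg,z,None if q is None else np.round(q,2))
E
```

```text
-308 0.117 [ 0.79  0.62 -1.23  2.16  0.77  0.91  1.57]
-308 0.25 [ 0.9   0.36 -1.22  1.96  0.38  1.08  1.99]
-288 0.117 [ 0.79  0.62 -1.23  2.16  0.77  0.91  1.92]
-288 0.25 [ 0.9   0.36 -1.22  1.96  0.38  1.08  2.34]
-268 0.117 [-0.73  0.63  1.15  2.18 -0.8   0.85 -2.18]
-268 0.25 [-0.86  0.35  1.16  1.98 -0.37  1.05 -2.64]
-248 0.117 [-0.54  0.47  0.75  2.18 -0.51  0.68 -2.18]
-248 0.25 [-0.74  0.28  0.95  1.98 -0.27  1.01 -2.42]
-228 0.117 [ 0.21  0.38 -0.3   2.17  0.19  0.62 -2.63]
-228 0.25 [ 0.46  0.21 -0.58  1.97  0.14  1.   -2.59]
-208 0.117 [ 0.28  0.39 -0.4   2.17  0.25  0.63 -2.35]
-208 0.25 [ 0.55  0.23 -0.7   1.96  0.17  1.01 -2.28]
-188 0.117 [ 0.35  0.4  -0.49  2.17  0.31  0.64 -2.07]
-188 0.25 [ 0.59  0.23 -0.74  1.96  0.18  1.01 -1.95]
-168 0.117 [ 0.4   0.41 -0.55  2.17  0.35  0.66 -1.76]
-168 0.25 [ 0.62  0.24 -0.78  1.96  0.2   1.02 -1.62]
-148 0.117 [ 0.44  0.42 -0.61  2.17  0.39  0.67 -1.46]
-148 0.25 [ 0.64  0.24 -0.82  1.96  0.21  1.02 -1.28]
-128 0.117 [ 0.47  0.42 -0.66  2.16  0.42  0.68 -1.14]
-128 0.25 [ 0.69  0.26 -0.88  1.96  0.23  1.02 -0.96]
-108 0.117
[... 1205 characters left out ...]
2.18]
112 0.25 [-0.74  0.28  0.95  1.98 -0.27  1.01 -2.42]
132 0.117 [ 0.21  0.38 -0.3   2.17  0.19  0.62 -2.63]
132 0.25 [ 0.46  0.21 -0.58  1.97  0.14  1.   -2.59]
152 0.117 [ 0.28  0.39 -0.4   2.17  0.25  0.63 -2.35]
152 0.25 [ 0.55  0.23 -0.7   1.96  0.17  1.01 -2.28]
172 0.117 [ 0.35  0.4  -0.49  2.17  0.31  0.64 -2.07]
172 0.25 [ 0.59  0.23 -0.74  1.96  0.18  1.01 -1.95]
192 0.117 [ 0.4   0.41 -0.55  2.17  0.35  0.66 -1.76]
192 0.25 [ 0.62  0.24 -0.78  1.96  0.2   1.02 -1.62]
212 0.117 [ 0.44  0.42 -0.61  2.17  0.39  0.67 -1.46]
212 0.25 [ 0.64  0.24 -0.82  1.96  0.21  1.02 -1.28]
232 0.117 [ 0.47  0.42 -0.66  2.16  0.42  0.68 -1.14]
232 0.25 [ 0.69  0.26 -0.88  1.96  0.23  1.02 -0.96]
```

```bash
python3 - <<'E'
from station import ctrl
import cv2,pickle
from h import *
R=Rdown(np.radians(52))
q=ctrl.ik([.425,-.02,.27],R); print(q)
ctrl.move_j(q)
ctrl.wait(.3)
p=ctrl.read_ee_pos();Rt=ctrl.read_eef_rot()
c=ctrl.capture("wrist");pickle.dump((c,p,Rt),open("w1.pkl","wb"))
cv2.imwrite("pics/w1.png",c["pixels"][:,:,::-1])
print(p,Rt,ctrl.read_time_s(),ctrl.read_ft_torque(),ctrl.read_wrist_force(),ctrl.read_opening(),ctrl.read_joint_pos())
E
```

```text
[ 0.91559199  0.32488355 -1.22249026  1.92578842  0.33905537  1.12458407
  2.03802485]
[ 0.42506231 -0.02023283  0.26996885] [[-6.16172247e-01 -7.87611426e-01 -6.40939261e-05]
 [-7.87611427e-01  6.16172238e-01  1.12806993e-04]
 [-4.93551784e-05  1.19989647e-04 -9.99999992e-01]] 2.8 [-0.00433486  0.04367953 -0.00621678] [-0.5267278   0.43647665  0.12705059] 1.0005755724946996 [ 0.91585914  0.32501207 -1.22233146  1.92573345  0.33901181  1.12453303
  2.037926  ]
```

View pics/w1.png

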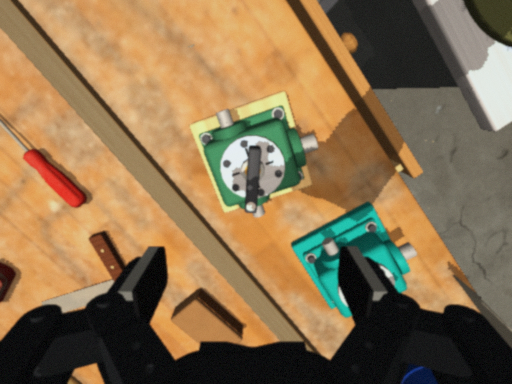

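The bar is near (254,178), close to vertical in the image, with the white dot at its lower end (250,208). I'll zoom in and segment it.

```bash
python3 - <<'E'
import pickle,cv2
from h import *
c,p,Rt=pickle.load(open("w1.pkl","rb"))
a=c["pixels"][130:225,205:305,::-1]
cv2.imwrite("pics/z1.png",cv2.resize(a,(600,570),interpolation=cv2.INTER_CUBIC))
E
```

```text
(no output)
```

View pics/z1.png

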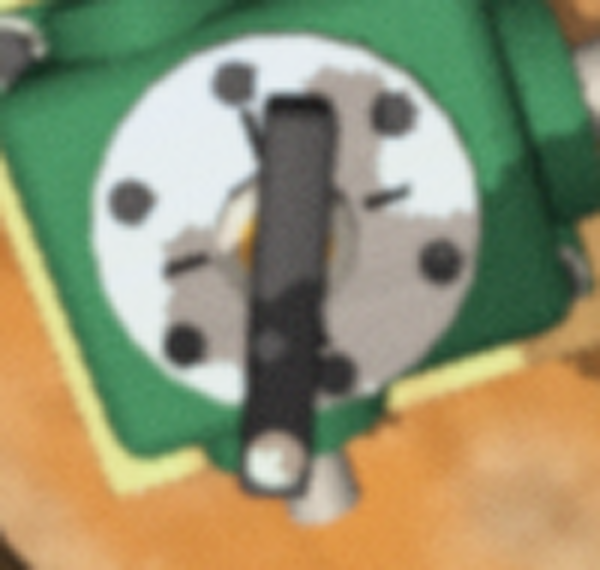

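```bash
python3 - <<'E'
import pickle
from h import *
c,p,Rt=pickle.load(open("w1.pkl","rb"));d=pickle.load(open("c0.pkl","rb"))
R,o=wristcam(c,p,Rt)
g=lambda x,y:onplane(c,205+(x+.5)/6-.5,130+(y+.5)/6-.5,.138,R,o)
A=g(275,491);B=g(300,109);print(A,B,np.linalg.norm(A-B),(A+B)/2,np.degrees(np.arctan2(*(A-B)[1::-1])))
W=g(268,300)-g(0,0); print(np.linalg.norm(g(256,300)-g(319,303)))
# cover centre (ellipse) z=.084
C=onplane(c,205+286/6-.5,130+221/6-.5,.084,R,o);print("cover",C)
t=d["top"]; h=lambda x,y:onplane(t,225+x*75/400-.5,215+y*70/373-.5,.138)
A=h(160,142);B=h(250,215);print((A+B)/2,np.linalg.norm(A-B),np.degrees(np.arctan2(*(A-B)[1::-1])))
E
```

```text
[0.44549726 0.00284931 0.138     ] [ 0.40427315 -0.0436278   0.138     ] 0.06212526594511353 [ 0.42488521 -0.02038925  0.138     ] 48.427719771542485
0.009821921000117324
cover [ 0.42473425 -0.02094134  0.084     ]
[ 0.42639717 -0.02108543  0.138     ] 0.0645899989097903 50.41990219029581
```

```bash
python3 - <<'E'
from station import ctrl
from h import *
R=Rdown(np.radians(48.4))
ctrl.movel([.4249,-.0207,.118],.1,rotation=R)
ctrl.wait(.2)
print(ctrl.read_ee_pos(),ctrl.read_ft_torque(),ctrl.read_wrist_force(),ctrl.read_joint_pos())
ctrl.grip(0.0); ctrl.wait(.3)
Rt=ctrl.read_eef_rot()
print(ctrl.read_opening(),ctrl.read_ee_pos(),np.degrees(np.arctan2(-Rt[0,1],Rt[1,1])),ctrl.read_time_s())
for i in range(4): print(ctrl.read_ft_torque(),ctrl.read_wrist_force(),ctrl.read_tau()[6]); ctrl.wait(.05)
E
```

```text
[ 0.42506628 -0.02076946  0.11825293] [ 0.03164084  0.02782396 -0.01680074] [-0.30912234 -0.13404304 -0.6572442 ] [ 0.67463544  0.51118552 -0.9882244   2.16141012  0.61877987  0.78205034
  1.69857976]
0.12739769149328378 [ 0.42494941 -0.02066214  0.11808676] 48.40182622321083 5.6333
[-0.01201461  0.22176194 -0.02655357] [-1.18644381 -0.42117768  3.72487624] 0.008823602402117103
[ 0.01842105  0.19181035 -0.0060659 ] [-1.82896325  1.15742631  4.72418443] 0.00880495528690517
[0.07922392 0.19770378 0.04310212] [-1.73273814  0.04209784  4.80007127] 0.008813742315396667
[ 0.03592284  0.22431025 -0.01334024] [-0.84423135  0.48373244  4.51073856] 0.008831859449855983
```

```bash
cat >> h.py <<'E'
from station import ctrl
def yaw():
    Rt=ctrl.read_eef_rot(); return np.degrees(np.arctan2(-Rt[0,1],Rt[1,1]))
def meas(n=5):
    T=[];F=[];q=[]
    for i in range(n):
        T.append(ctrl.read_ft_torque()[2]);F.append(ctrl.read_wrist_force());q.append(ctrl.read_tau()[6]);ctrl.wait(.01)
    return np.mean(T),np.mean(q),np.round(np.mean(F,0),1)
E
python3 - <<'E'
from h import *
q=np.array(ctrl.read_joint_pos())
for dd in (5,15,20,20):
    q[6]-=np.radians(dd); t=ctrl.read_time_s(); ctrl.move_j(q); t1=ctrl.read_time_s()
    T=meas(); print(round(t1-t,2),round(yaw(),2),T,ctrl.read_ee_pos(),ctrl.read_time_s())
E
```

```text
0.25 43.55 (np.float64(0.0018447395230631665), np.float64(-0.3525530733168125), array([-0.7,  0.4,  4.5])) [ 0.42495151 -0.02061408  0.11808492] 6.125
0.36 28.71 (np.float64(-0.045303114740483805), np.float64(-0.34452489484101534), array([-1.3,  0.5,  4.8])) [ 0.4249223  -0.02059277  0.11807202] 6.525
0.42 8.63 (np.float64(-0.04359667647783298), np.float64(-0.13847073912620544), array([-1.3,  1. ,  4.7])) [ 0.42490807 -0.02052934  0.11807406] 6.9917
0.42 -11.26 (np.float64(-0.054873768710065204), np.float64(-0.2176499058259651), array([-1.7,  0.9,  5. ])) [ 0.42494205 -0.02048078  0.11806071] 7.4583
```

```bash
python3 - <<'E'
from h import *
import json
q=np.array(ctrl.read_joint_pos()); log=[]
tot=60
while tot<180:
    dd=3; tot+=dd
    q[6]-=np.radians(dd); ctrl.move_j(q); ctrl.wait(.05)
    T=meas(8); y=yaw(); log.append((y,T[0])); print(round(y,2),round(T[0],3),round(T[1],3),T[2])
    if abs(T[0])>.14: break
print(ctrl.read_time_s(),ctrl.read_ee_pos(),ctrl.read_joint_pos()); json.dump([list(map(float,l)) for l in log],open("log.json","w"))
E
```

```text
-13.95 0.038 -0.037 [-1.4  0.8  5. ]
-16.96 0.018 -0.037 [-1.3  0.7  5.1]
-19.96 0.017 -0.037 [-1.3  0.9  5.1]
-22.95 0.015 -0.037 [-1.1  0.9  5. ]
-25.92 0.17 -0.212 [-1.6  1.2  5.2]
9.2917 [ 0.42495577 -0.02035785  0.11808211] [ 0.67409842  0.51161952 -0.98842742  2.16162164  0.61866167  0.78181827
  0.40085608]
```

```bash
python3 - <<'E'
from h import *
q=np.array(ctrl.read_joint_pos())
q[6]=0.40085608
L=[]
for i in range(6):
    q[6]-=np.radians(.7); ctrl.move_j(q); ctrl.wait(.15)
    T=meas(15); y=yaw(); L.append((y,T[0])); print(round(y,2),round(T[0],3),round(T[1],3),T[2])
    if T[0]>.36: break
a=np.array(L)
if len(a)>2:
    s,b=np.polyfit(a[:,0],a[:,1],1);print("slope Nm/rad",s*57.3,"zero at",-b/s,"0.03 at",(.03-b)/s)
print(ctrl.read_time_s())
E
```

```text
-26.58 0.24 -0.207 [-1.5  0.8  4.6]
-27.32 0.276 -0.277 [-1.2  1.   4.8]
-28.02 0.315 -0.321 [-1.4  1.1  4.6]
-28.72 0.36 -0.365 [-1.1  1.   4.5]
-29.42 0.399 -0.408 [-1.5  1.2  4.6]
slope Nm/rad -3.248024495793864 zero at -22.406170541734408 0.03 at -22.93541531874458
11.9167
```

```bash
python3 - <<'E'
from h import *
q=np.array(ctrl.read_joint_pos())
tgt=-23.4+90
for i in range(4):
    d=(tgt-yaw()); d=min(d,40)
    q[6]+=np.radians(d); ctrl.move_j(q); ctrl.wait(.15)
    print(round(yaw(),2),meas(8))
    q[6]=ctrl.read_joint_pos()[6]
    if abs(tgt-yaw())<.3: break
ctrl.wait(.2)
ctrl.grip(1.0); ctrl.wait(.2); print(yaw(),ctrl.read_opening())
ctrl.movel([.4249,-.0207,.27],.12); ctrl.wait(.3)
p=ctrl.read_ee_pos();Rt=ctrl.read_eef_rot()
c=ctrl.capture("wrist")
import pickle,cv2;pickle.dump((c,p,Rt),open("w2.pkl","wb"))
a=c["pixels"][130:225,205:305,::-1]
cv2.imwrite("pics/z2.png",cv2.resize(a,(600,570),interpolation=cv2.INTER_CUBIC))
print(p,yaw(),ctrl.read_time_s(),meas())
E
```

```text
10.47 (np.float64(0.0008234285702628267), np.float64(-0.0307489960687235), array([-1.5,  0.3,  4.8]))
50.41 (np.float64(-0.0005667447667560164), np.float64(-0.03188409827998839), array([-0.8, -0.8,  4.3]))
66.43 (np.float64(0.036081168119005594), np.float64(-0.08071351039689034), array([-0.4, -1.3,  4. ]))
66.6100418639548 0.9977995424990761
[ 0.42481272 -0.02063325  0.26979267] 66.61826547602742 17.2333 (np.float64(0.008046001855837193), np.float64(-0.0007805027089489158), array([-0.1,  0.1, -0.5]))
```

View pics/z2.png

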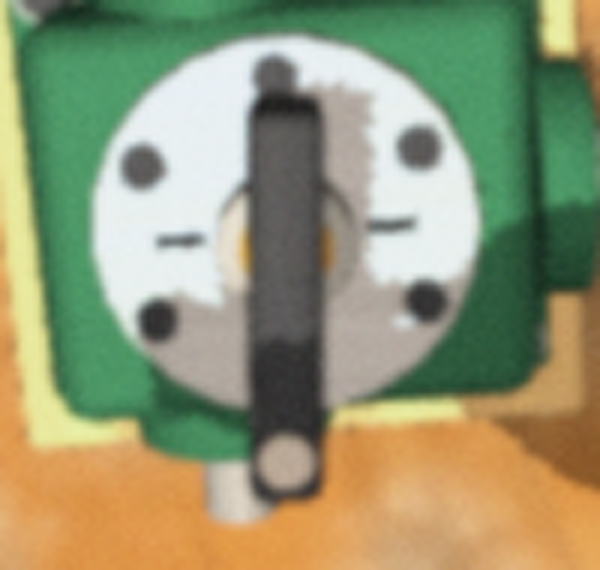

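The picture shows the bar vertical at column ≈286 of the zoom, dot end down, so it matches the tool yaw of about 66.6–67°. The gripper is clear of everything, so I'm handing in.

```bash
python3 - <<'E'
from h import *
ctrl.sign_off(); print(ctrl.read_time_s())
E
```

```text
the job is handed in; nothing more can be done
the job is handed in; nothing more can be done
```

The adjusting screw on the green gearbox is bottomed snugly, backed off a quarter turn and released. I handed the job in at about 17 s of robot time.

- **Tightening:** I gripped the bar at yaw 48.4° and turned it clockwise. Torque began to climb at about −23.4°. I stopped at −29.4° with 0.40 N m, which is snug and well below the 1.0 N m that counts as forced.
- **Backing off:** I turned it back to yaw 66.6°, which is 90° from where it bottomed, then opened the gripper and lifted clear.
- **Last checks:** The wrist picture after release shows the bar at about 67°, and the forces on the tool were back to about zero. I touched nothing else on the bench.
- **Uncertainty:** The bottoming angle is good to about ±1°. The measured torque slope was about 3.3 N m per rad against the stated 4; I put this down to give in the grip. A fit extrapolated to zero torque put the bottom at −22.4°, while allowing for the screw's running friction gave −23.5°. I used −23.4°.

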